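Set the level against two pins and weigh it down

TASK

Slide the aluminium level over the plywood board, without lifting it off the board, until its long edge gently touches both steel pins at once; the pins are only lightly tapped in near their pencil crosses, so do not press them hard. Then set the steel weight gently upright on the middle of the level to keep it there, with the edge still against both pins, and leave everything else in its place.

Things in the scene. Friction and masses are not known exactly. Their poses are not given: they have to be found in the camera images.
- board_mid (a point): Centre of the top face of the fixed plywood board (400 along its x by 660 along its y, 18 mm thick, lying on the bench, top face 18 mm above the bench). It carries the pins, level, weight and some clutter. Its x axis points away from the robot, from the level towards the pins, give or take 0.2 rad.
- level_mid (a point): Centre (half-way up) of the aluminium level, a plain bar 40 wide (its x) by 360 long (its y) by 20 mm high, black end caps, 0.3 to 0.55 kg, loose, flat on the board between robot and pins, up to 0.4 rad askew to them, top 38 mm above the bench. Its x axis points to the pins; the edge that must touch them is the face at +20 mm on x. Friction resists its sliding with 1 to 4 N.
- pin0_cross (a point): Centre of the left (+y) pencilled cross on the board's top face, beyond the level as seen from the robot; its axes are the board's. A rigid upright round steel pin, 10 mm in diameter, 30 mm high, is tapped in up to 12 mm nearer or farther along x than this point: its true place must be seen or felt. The crosses are 200 to 260 mm apart.
- pin1_cross (a point): The same for the right (-y) cross and its pin. Neither pin may ever be pressed with more than 8 N.
- weight_mid (a point): Centre (half-way up) of the steel weight: a plain dark cylinder 42 mm in diameter, 48 mm high, about 0.4 to 0.65 kg, upright and loose on the board, off to the left or to the right end of the level. (At the other end stands the jar.)
- jar: Glass jar with a cap, 56 mm in diameter, 75 mm high, loose on the board beyond the other end of the level; origin at the centre of its underside. To be left alone.
- tape: Roll of green tape lying flat on the board beyond the pins, 90 mm in diameter, 24 mm high; origin at the centre of its underside. To be left alone.
- offcut: Wooden offcut 50 x 120 x 18 mm lying on the board beyond the pins; origin at the centre of its underside. To be left alone.
- tin: Open metal tin, 64 mm in diameter, 70 mm high, on the board beyond the pins; origin at the centre of its underside. To be left alone.
There are look-alikes about, which are no part of the job. Leave any blue, pink or yellow look-alike of the part that bears weight_mid alone.

How it is judged:
By the outcome, as a careful person would: the job done as asked, in the order asked, and still so for the second after the job is handed in, with the robot touching nothing.
It also fails if it takes over 72 s, if anything falls off the work surface, if the arm or the gripper's body presses on something with over 40 N, if the wrist force passes 120 N, or if a joint passes its speed limit or range.

ROBOT

A 6-joint arm with a two-finger parallel gripper is mounted at the origin on the work surface. World frame = base frame: x ahead of the robot, y to its left, z up, the work surface at z = 0. Lengths are in m, angles in rad, forces in N, time in s.
With the tool pointing down it reaches from about 0.4 to 0.825 m from the base axis. Payload 7 kg.
Tool frame: the origin (TCP) lies midway between the tips of the shut fingers; the grasp point (between the pads) lies 19 mm behind it; z points along the fingers, y is the line along which they close (so a half turn about z gives the same grasp; the last joint's range is limited). The gripper opens to 88 mm and grips with 3 to 60 N. Pads are 19 mm wide; open, the fingers measure 130 mm over their backs; the gripper's body (78 mm by 193 mm) begins 47 mm behind the grasp point.
Start: joints at [-0.992, 0.359, 0.012, 0, -1.224, -0.288], TCP at [0.194, -0.647, 0.227] pointing down, gripper open.
Joint ranges: [-3.07, 3.07], [-1.43, 2.12], [-1.02, 1.25], [-3.03, 1.67], [-3.05, -0], [-3.03, 3.03]. Speed limits (rad/s): [2.39, 2.39, 3.01, 3.14, 3.14, 3.14].

INTERFACE

Orientations are given as [roll, pitch, yaw] about the fixed x, y, z axes, in that order (R = Rz(yaw) Ry(pitch) Rx(roll)).
In Python, from station import telemetry, eyes, ticket, recognise, trace gives the robot as it stands. The module is installed in compiled form; this text tells all that it offers.
- The arm moves only by the tool servo_tool, never from a script. Its argument "series" is a list that holds one entry, the list of rows, each a list of 4 numbers: the shift along the tool's x, y, z in mm, then the turn about the tool's z in rad. In form: [[[x, y, z, roll], ...]]. A call has exactly 10 rows; each row shifts and turns the commanded pose from where the row before left it, along the tool's axes as they then stand; what a row does not reach is not made up. A row lasts 1/12 s, in which the tool goes at most 41.7 mm and 7.16 degrees, less where a joint would pass 70% of its speed; a pose out of reach is approached as far as the arm can. A call is refused whole if a number of a shift passes 41.7 or a number of a turn 0.125, either way. A call with a gripper value outside its range is refused whole. "claw" is the gripper's target within -1 to 1 (shut at 1, half-way at 0, fully open at -1), set as the call begins (left out, the last holds). The fingers move at their own pace and stop on an object; "grip_force" is the grip in N (left out, the last holds). Time passes only in rows, so rows that do not move let the fingers close, or fill a call up. It gives the time, the measured TCP pose, the force, the opening and the grip force at its end, in the units of the state.
- telemetry.get_state(): the state, without advancing time (a new reading comes with each control period).
- eyes.grab_frame(name): name is "side" or "top"; returns the picture (480x640x3 uint8, red, green, blue); there is no depth.
- eyes.calibration(name): a dict with "mtx" (3x3 intrinsics, pixels), "rvec" (rotation vector, rad) and "tvec" (3), from world to camera coordinates, as OpenCV has them. Camera axes: x right, y down, z forward; pixel columns grow to the right and rows downward; lengths in m; the calibration is good to about 2 mm. A picture is of the moment at which its call begins. calibration takes no time and is no camera call.
- ticket.job_done(): hands the job in; it is judged then, once.
Trained networks look in the newest picture that a camera, given by its name, has taken for a name from the list of things; names that differ only in an ending like _2 or _b are one class to them, and where a whole thing is asked for, a point or a joint stands for the part that bears it (a point fixed in the world has none). Each returns a list of dicts, best first, with "conf" (0 to 1); they miss things now and then, are a little off and sometimes report something else, mostly with a low value. They report only what shows in the picture. A call takes as long as a camera call. They do not tell look-alikes from the thing itself.
- recognise(camera, name): "position" ([x, y, z] in m, in world coordinates, good to about 4 mm: the middle of the surface that is visible of it).
- trace(camera, name): "mask" (480x640 bool, what is visible of it).
The state is a dict: "t": time; "q": joint angles; "qd": joint speeds; "joint_efforts": joint torques, N m; "eef_pos": TCP position; "ee_rot": TCP orientation; "force": force on the tool from outside, world axes, zero at the start; "moment": the same for the moment, N m; "width": finger opening in m; "gripper_force": force on a finger pad.
Only numpy, scipy, OpenCV 4.12 (cv2) and the standard library are available. Lean on these libraries where they do the work, as an engineer would, in place of code of your own. Each camera call takes 0.05 s, during which the arm holds its last target. There are 200 camera calls.

## Working session

There is one attempt and no reset: what is moved stays moved. The work goes in short steps, Python scripts to look and compute and a tool call to move; the robot and the scene stay as the last step left them, time stands still between calls to the robot, and variables do not carry over. Pictures are saved under pics/ and viewed, at most 10 in all, crops included, and the job is handed in when it is done.

Besides the shell and the picture viewer there is one more tool, called after "Call:" as a command line: name --argument value ..., lists and objects as JSON in quotes. servo_tool: Moves the arm, as the interface text tells. Its arguments: {"type":"object","properties":{"series":{"type":"array"},"claw":{"type":"number"},"grip_force":{"type":"number"}},"required":["series"]}

```bash
mkdir -p pics
cat > h.py <<'E'
import numpy as np, cv2
from station import telemetry, eyes, ticket, recognise, trace
def cal(n):
    c=eyes.calibration(n); return np.array(c["mtx"],float),np.array(c["rvec"],float),np.array(c["tvec"],float)
def ray(n,uv,z):
    K,r,t=cal(n); R=cv2.Rodrigues(r)[0]; d=R.T@np.linalg.inv(K)@np.r_[uv,1]; o=-R.T@t.ravel()
    return o+d*(z-o[2])/d[2]
def proj(n,p):
    K,r,t=cal(n); return cv2.projectPoints(np.array(p,float).reshape(-1,1,3),r,t,K,None)[0].reshape(-1,2)
def save(n,f): 
    im=eyes.grab_frame(n); cv2.imwrite(f,im[:,:,::-1]); return im
E
python3 - <<'E'
from h import *
np.set_printoptions(precision=4,suppress=True)
for c in("top","side"):
    save(c,f"pics/{c}0.png")
    K,r,t=cal(c);R=cv2.Rodrigues(r)[0];print(c,-R.T@t.ravel(),K[0,0])
    for n in("level_mid","pin0_cross","pin1_cross","weight_mid","jar","tape","offcut","tin"):
        for d in recognise(c,n)[:4]: print(n,np.array(d["position"]),round(d["conf"],2),proj(c,d["position"])[0].round())
print(telemetry.get_state())
E
```

```text
top [ 0.3991 -0.0488  0.9232] 474.46907714603094
level_mid [0.4769 0.0305 0.0394] 0.55 [272. 268.]
weight_mid [ 0.6157 -0.3758  0.0459] 0.89 [486. 194.]
weight_mid [ 0.3998 -0.3517  0.0445] 0.88 [480. 309.]
weight_mid [ 0.495  -0.3678  0.0464] 0.76 [486. 257.]
weight_mid [ 0.4867 -0.2582  0.0667] 0.57 [430. 261.]
jar [0.5032 0.2924 0.0917] 0.62 [121. 252.]
tape [ 0.6924 -0.1639  0.0382] 0.63 [374. 157.]
offcut [0.6966 0.0543 0.0333] 0.7 [261. 156.]
tin [0.69   0.2049 0.0633] 0.65 [179. 155.]
side [ 0.4777 -0.7844  0.6593] 558.4462815047945
level_mid [ 0.4851 -0.0201  0.0393] 0.93 [304. 244.]
pin1_cross [0.6853 0.1787 0.0679] 0.33 [398. 166.]
weight_mid [ 0.6164 -0.3901  0.046 ] 0.8 [421. 421.]
weight_mid [ 0.4937 -0.3804  0.0519] 0.68 [322. 418.]
weight_mid [0.701  0.0353 0.0329] 0.68 [419. 222.]
weight_mid [ 0.4054 -0.3727  0.0489] 0.58 [251. 419.]
jar [0.5011 0.2821 0.0661] 0.61 [305. 146.]
tape [ 0.6978 -0.1744  0.0335] 0.77 [443. 301.]
offcut [0.7    0.0345 0.036 ] 0.78 [418. 221.]
tin [0.6855 0.1788 0.0685] 0.75 [398. 166.]
{'t': 0.9, 'q': array([-0.9919,  0.3586,  0.0119,  0.    , -1.2241, -0.2881]), 'qd': array([-0.0011, -0.0004, -0.0006,  0.0012,  0.0007,  0.0021]), 'joint_efforts': array([  0.0004, -58.2361,  29.3297,   7.0021,   0.0126,   0.    ]), 'eef_pos': array([ 0.1935, -0.6466,  0.2266]), 'ee_rot': array([-3.1416, -0.    , -2.8508]), 'force': array([0.6494, 0.0203, 0.022 ]), 'moment': array([ 0.0017, -0.0264, -0.0139]), 'gripper_force': 0.0, 'width': 0.08785320964674187}
```

View pics/top0.png

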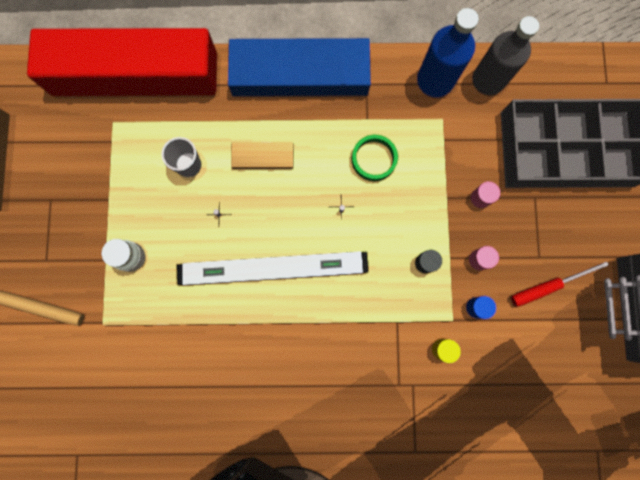

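View pics/side0.png

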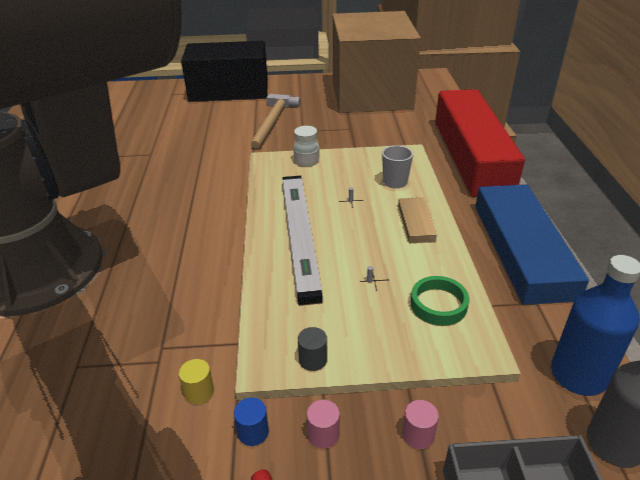

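Top view: the level spans (178,274) to (367,263), with crosses and pins near (218,214) and (342,208). The weight candidates are a dark cylinder at (429,261), pinks at (487,194) and (486,258), a blue at (482,308) and a yellow at (448,351). Only the dark one on the board fits the description. The next crop confirms this and measures the pins.

Run:
```python
from h import *
np.set_printoptions(precision=4,suppress=True)
a=cv2.imread("pics/top0.png");b=cv2.imread("pics/side0.png")
def crop(im,u,v,w,h,s):return cv2.resize(im[v-h:v+h,u-w:u+w],None,fx=s,fy=s,interpolation=cv2.INTER_CUBIC)
row1=np.hstack([crop(a,218,214,16,16,8),crop(a,342,208,16,16,8),crop(a,429,261,16,16,8)])
row2=np.hstack([crop(b,351,196,16,16,8),crop(b,371,278,16,16,8),crop(b,313,348,16,16,8)])
cv2.imwrite("pics/crop0.png",np.vstack([row1,row2]))
# level from top mask
m=None
for c,im in(("top",a),("side",b)):
    eyes.grab_frame(c)
    r=trace(c,"level_mid")
    if r:
        m=r[0]["mask"]; pts=np.argwhere(m)[:,::-1]
        W=np.array([ray(c,p,0.038)[:2] for p in pts]).astype(np.float32)
        (cx,cy),(w,h),ang=cv2.minAreaRect(W); print(c,cx,cy,w,h,ang,len(pts))
    # bright body only
hsv=cv2.cvtColor(a,cv2.COLOR_BGR2HSV)
mm=((hsv[...,1]<40)&(hsv[...,2]>150)).astype(np.uint8); mm[:240]=0;mm[300:]=0;mm[:,:170]=0;mm[:,380:]=0
pts=np.argwhere(mm)[:,::-1];W=np.array([ray("top",p,0.038)[:2] for p in pts]).astype(np.float32);print(cv2.minAreaRect(W),len(pts))
# board corners
for uv in((113,122),(442,120),(452,320),(104,324)): print(ray("top",uv,0.018))
```

```text
Traceback (most recent call last):
  File "h.py", line 6, in ray
    K,r,t=cal(n); R=cv2.Rodrigues(r)[0]; d=R.T@np.linalg.inv(K)@np.r_[uv,1]; o=-R.T@t.ravel()
          ~~~^^^
  File "h.py", line 4, in cal
    c=eyes.calibration(n); return np.array(c["mtx"],float),np.array(c["rvec"],float),np.array(c["tvec"],float)
ValueError: time passes only in moves, steps and waits
```

View pics/crop0.png

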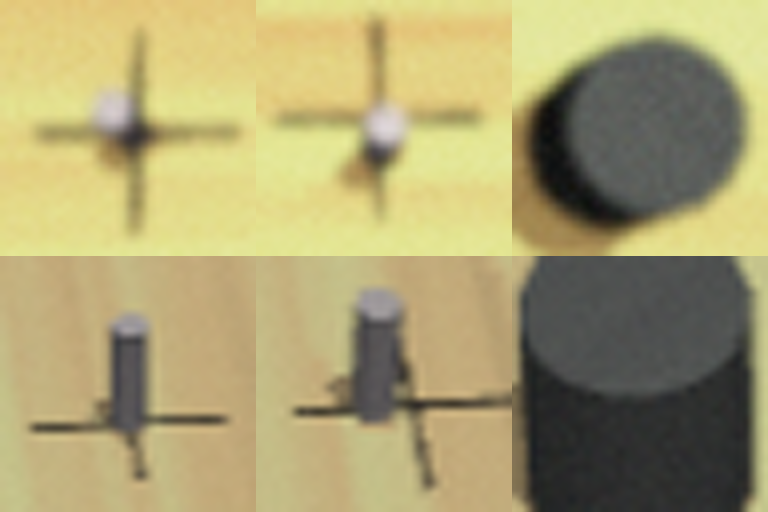

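The crop confirms the weight: a plain dark cylinder, with its top centre at about (430.6,260.2). Pin tops are at (215.7,211.3) and (341.5,207.5) in top, and (350.8,188.1) and (370.0,267.6) in side.

```bash
python3 - <<'E'
s=open("h.py").read().replace("def cal(n):\n    c=","_C={}\ndef cal(n):\n    if n not in _C: _C[n]=_cal(n)\n    return _C[n]\ndef _cal(n):\n    c=")
open("h.py","w").write(s)
E
cat >> h.py <<'E'
def fitlevel(c,m,z=.038):
    pts=np.argwhere(m)[:,::-1]
    W=np.array([ray(c,p,z)[:2] for p in pts]).astype(np.float32); return cv2.minAreaRect(W),len(pts)
E
python3 - <<'E'
from h import *
np.set_printoptions(precision=4,suppress=True)
a=cv2.imread("pics/top0.png")
print("pin0",ray("top",(215.7,211.3),.048),ray("side",(350.8,188.1),.048))
print("pin1",ray("top",(341.5,207.5),.048),ray("side",(370,267.6),.048))
print("w",ray("top",(430.6,260.25),.066))
hsv=cv2.cvtColor(a,cv2.COLOR_BGR2HSV)
mm=((hsv[...,1]<50)&(hsv[...,2]>120)).astype(np.uint8); mm[:240]=0;mm[300:]=0;mm[:,:170]=0;mm[:,380:]=0
print(fitlevel("top",mm))
for uv in((113,122),(442,120),(452,320),(104,324)): print(ray("top",uv,0.018))
eyes.grab_frame("top"); r=trace("top","level_mid")
if r: print(r[0]["conf"],fitlevel("top",r[0]["mask"]))
r=trace("top","weight_mid")
for x in r:
  p=np.argwhere(x["mask"])[:,::-1]; print(x["conf"],p.mean(0))
E
```

```text
pin0 [0.5843 0.1364 0.048 ] [0.5846 0.1362 0.048 ]
pin1 [ 0.5902 -0.1     0.048 ] [ 0.5912 -0.1018  0.048 ]
w [ 0.4875 -0.2596  0.066 ]
(((0.47814372181892395, 0.030640557408332825), (0.04201134294271469, 0.33760935068130493), 3.4733545780181885), 3765)
[0.7733 0.3513 0.018 ]
[ 0.7743 -0.3055  0.018 ]
[ 0.3789 -0.3073  0.018 ]
[0.3761 0.3474 0.018 ]
0.72 (((0.47817838191986084, 0.03100910782814026), (0.04371814802289009, 0.35917624831199646), 3.814180374145508), 4104)
0.95 [480.7109 307.1873]
0.93 [445.7405 350.2795]
0.92 [483.7    257.7491]
0.91 [485.5595 194.6314]
```

Call:
servo_tool --series '[[[-28,21,0,0.0265],[-28,21,0,0.0265],[-28,21,0,0.0265],[-28,21,0,0.0265],[-28,21,0,0.0265],[-28,21,0,0.0265],[-28,21,0,0.0265],[-28,21,0,0.0265],[-28,21,0,0.0265],[-28,21,0,0.0265]]]' --claw -1

```text
t: 1.98
eef_pos: [0.4339, -0.3913, 0.227]
ee_rot: [-3.141, 0.001, -3.117]
force: [1.0, -1.3, -0.6]
width: 0.0873
gripper_force: 0.0
```

Call:
servo_tool --series '[[[0,41,0,0],[0,41,0,0],[0,41,0,0],[0,41,0,0],[0,41,0,0],[0,41,0,0],[0,41,0,0],[0,41,0,0],[0,41,0,0],[2,41,0,0]]]'

```text
t: 2.82
eef_pos: [0.42, 0.0191, 0.2271]
ee_rot: [3.141, 0.001, -3.116]
force: [3.0, 0.2, -0.1]
width: 0.0875
gripper_force: 0.0
```

Call:
servo_tool --series '[[[0,0,20,0],[0,0,25,0],[0,0,25,0],[0,0,25,0],[0,0,25,0],[0,0,25,0],[0,0,20,0],[0,0,0,0],[0,0,0,0],[0,0,0,0]]]'

```text
t: 3.65
eef_pos: [0.4211, 0.0175, 0.0627]
ee_rot: [3.141, 0.001, -3.115]
force: [0.1, -0.2, 0.2]
width: 0.0878
gripper_force: 0.0
```

Call:
servo_tool --series '[[[0,0,8,0],[0,0,8,0],[0,0,8,0],[0,0,8,0],[0,0,6,0],[0,0,0,0],[0,0,0,0],[0,0,0,0],[0,0,0,0],[0,0,0,0]]]'

```text
t: 4.48
eef_pos: [0.4205, 0.0173, 0.0238]
ee_rot: [3.141, 0.001, -3.116]
force: [-0.4, 0.9, 0.5]
width: 0.0877
gripper_force: 0.0
```

Run:
```python
from h import *
for i in range(3): eyes.grab_frame("top"); s=telemetry.get_state(); print(s["eef_pos"],s["force"])
save("side","pics/s1.png")
a=cv2.imread("pics/s1.png"); cv2.imwrite("pics/s1c.png",cv2.resize(a[130:330,200:460],None,fx=2.5,fy=2.5))
```

```text
[0.42050185 0.01727958 0.02383796] [-0.76625045 -0.55086901 -0.05906161]
[0.42045173 0.01724492 0.02381653] [0.31740239 0.73514534 0.78662009]
[0.42046087 0.01723169 0.02379641] [-0.05211485  0.59555855  0.12548466]
```

View pics/s1c.png

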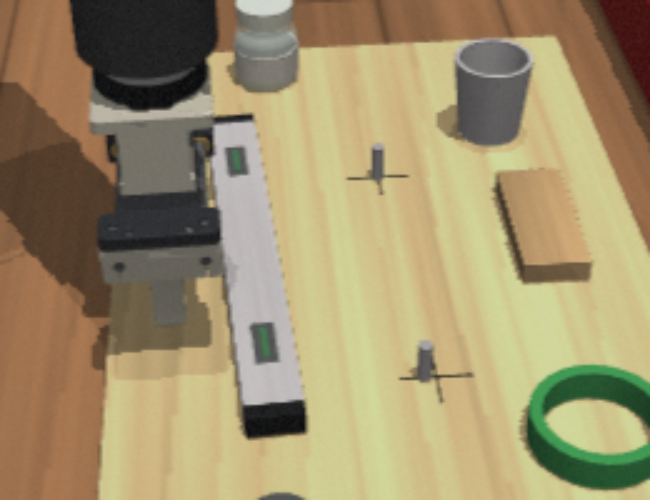

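The picture shows both fingers behind the level with a clear gap. The pins stand free ahead of it.

Call:
servo_tool --series '[[[-6,0,0,0],[-8,0,0,0],[-8,0,0,0],[-7,0,0,0],[-7,0,0,0],[-7,0,0,0],[-7,0,0,0],[-6,0,0,0],[-4,0,0,0],[-2,0,0,0]]]'

```text
t: 5.52
eef_pos: [0.4829, 0.0187, 0.0234]
ee_rot: [-3.142, -0.0, -3.116]
force: [-2.1, 0.4, 0.8]
width: 0.088
gripper_force: 1.0
```

Call:
servo_tool --series '[[[-3,0,0,0],[-3,0,0,0],[-3,0,0,0],[-3,0,0,0],[-3,0,0,0],[-3,0,0,0],[-3,0,0,0],[-3,0,0,0],[-2,0,0,0],[-1,0,0,0]]]'

```text
t: 6.35
eef_pos: [0.5095, 0.0195, 0.0236]
ee_rot: [-3.142, -0.0, -3.116]
force: [-2.8, 0.6, 2.4]
width: 0.0876
gripper_force: 1.4
```

Run:
```python
from h import *
F=[]
for i in range(3): eyes.grab_frame("top"); s=telemetry.get_state(); F.append(s["force"])
print(s["eef_pos"],np.mean(F,0),s["moment"])
n="side"; eyes.grab_frame(n); r=trace(n,"level_mid"); print([fitlevel(n,x["mask"]) for x in r[:1]])
a=save("top","pics/t2.png")[:,:,::-1]; b=save("side","pics/s2.png")[:,:,::-1]
cv2.imwrite("pics/c2.png",np.vstack([cv2.resize(a[180:290,170:380],(630,330)),cv2.resize(b[160:320,280:440],(270,270))[:, :].repeat(1,1) if 0 else cv2.copyMakeBorder(cv2.resize(b[170:310,270:430],(308,270)),0,0,0,322,0)]))
```

```text
[0.50959925 0.01951536 0.0236379 ] [-1.07549702 -0.28318449  0.38119711] [-0.08402654  0.08499477  0.01003774]
[(((0.5407551527023315, -0.008324623107910156), (0.04104891046881676, 0.3178133964538574), 0.9358271360397339), 1620)]
```

View pics/c2.png

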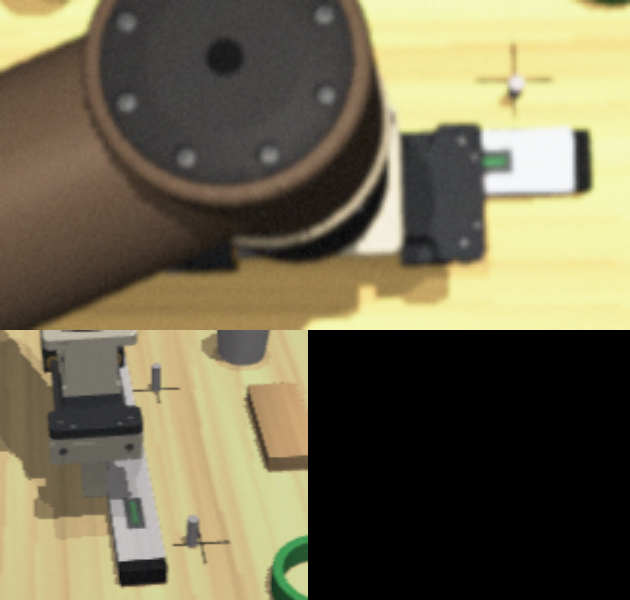

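The level follows squarely behind the fingers and the pins are still clear. About 23 mm of travel remains, so I'll approach slowly.

Call:
servo_tool --series '[[[-2,0,0,0],[-2,0,0,0],[-2,0,0,0],[-2,0,0,0],[-2,0,0,0],[-2,0,0,0],[-2,0,0,0],[-1,0,0,0],[-1,0,0,0],[-1,0,0,0]]]'

```text
t: 7.53
eef_pos: [0.5263, 0.0199, 0.0235]
ee_rot: [-3.142, -0.0, -3.116]
force: [-2.3, -0.0, 0.9]
width: 0.0877
gripper_force: 1.2
```

```bash
cat > look.py <<'E'
from h import *
import sys
F=[]
for i in range(5): eyes.grab_frame("top"); s=telemetry.get_state(); F.append(np.r_[s["force"],s["moment"]])
print(s["t"],s["eef_pos"].round(4),np.mean(F,0).round(2))
a=save("top",f"pics/t{sys.argv[1]}.png")[:,:,::-1]; b=save("side",f"pics/s{sys.argv[1]}.png")[:,:,::-1]
f=cv2.INTER_CUBIC
cv2.imwrite(f"pics/c{sys.argv[1]}.png",np.hstack([cv2.resize(a[195:255,320:380],(360,360),interpolation=f),cv2.resize(b[170:310,290:430],(420,420),interpolation=f)[:360]]))
E
python3 look.py 3
```

```text
7.7833 [0.5266 0.02   0.0236] [-0.57 -0.61 -0.22 -0.16  0.27 -0.02]
```

View pics/c3.png

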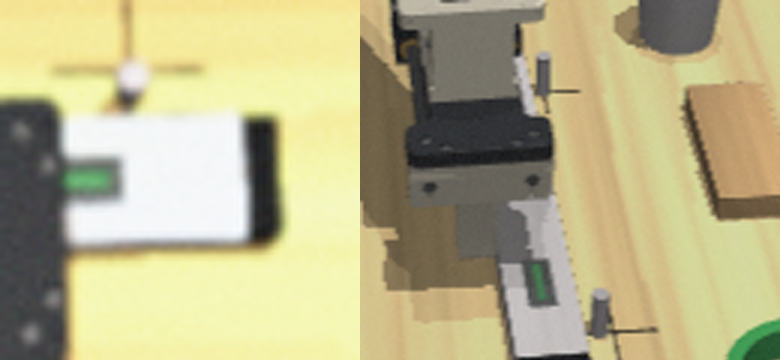

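Both pins are still clear, with a gap of about 5 mm.

Call:
servo_tool --series '[[[-0.4,0,0,0],[-0.4,0,0,0],[-0.4,0,0,0],[-0.4,0,0,0],[-0.4,0,0,0],[-0.4,0,0,0],[-0.4,0,0,0],[-0.4,0,0,0],[-0.4,0,0,0],[-0.4,0,0,0]]]'

```text
t: 8.72
eef_pos: [0.5303, 0.0199, 0.0236]
ee_rot: [-3.142, -0.0, -3.116]
force: [-3.4, -0.5, 2.5]
width: 0.0876
gripper_force: 1.5
```

Call:
servo_tool --series '[[[-0.1,0,0,0],[-0.1,0,0,0],[-0.1,0,0,0],[-0.1,0,0,0],[-0.1,0,0,0],[-0.1,0,0,0],[-0.1,0,0,0],[-0.1,0,0,0],[-0.1,0,0,0],[-0.1,0,0,0]]]'

```text
t: 9.55
eef_pos: [0.5313, 0.02, 0.0236]
ee_rot: [3.142, 0.0, -3.116]
force: [-2.1, -0.2, 0.5]
width: 0.0874
gripper_force: 1.1
```

Call:
servo_tool --series '[[[-0.1,0,0,0],[-0.1,0,0,0],[-0.1,0,0,0],[-0.1,0,0,0],[-0.1,0,0,0],[-0.1,0,0,0],[-0.1,0,0,0],[-0.1,0,0,0],[-0.1,0,0,0],[-0.1,0,0,0]]]'

```text
t: 10.38
eef_pos: [0.5322, 0.02, 0.0235]
ee_rot: [-3.142, -0.0, -3.116]
force: [-2.2, 0.4, 0.9]
width: 0.0877
gripper_force: 1.2
```

```bash
python3 look.py 4
```

```text
10.6333 [0.5322 0.0201 0.0236] [-1.93  0.2  -0.07  0.09  0.71  0.02]
```

Call:
servo_tool --series '[[[-0.07,0,0,0],[-0.07,0,0,0],[-0.07,0,0,0],[-0.07,0,0,0],[-0.07,0,0,0],[-0.07,0,0,0],[-0.07,0,0,0],[-0.07,0,0,0],[-0.07,0,0,0],[-0.07,0,0,0]]]'

```text
t: 11.57
eef_pos: [0.5325, 0.02, 0.0236]
ee_rot: [-3.141, -0.001, -3.116]
force: [-5.9, 1.2, 4.1]
width: 0.0876
gripper_force: 2.9
```

```bash
python3 look.py 5
```

```text
11.8167 [0.5324 0.02   0.0235] [-5.69  1.37  3.51  0.64  2.04  0.28]
```

View pics/c5.png

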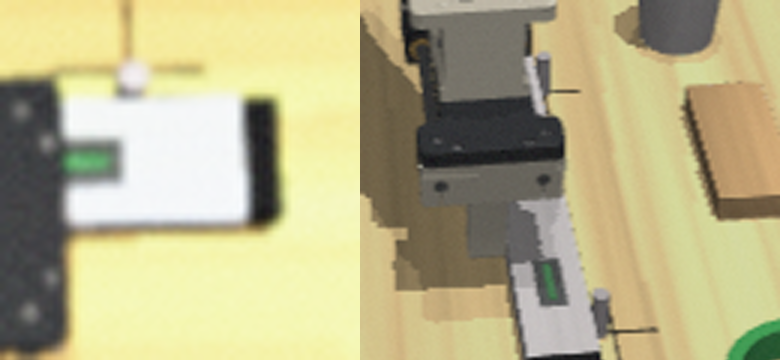

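Contact is felt: 5.7 N against about 2.2 N of sliding friction, with a moment suggesting the left finger bears (pin0 side). I'll turn the tool slightly so the right finger brings the right end up.

Call:
servo_tool --series '[[[0,0,0,-0.001],[0,0,0,-0.001],[0,0,0,-0.001],[0,0,0,-0.001],[0,0,0,-0.001],[0,0,0,-0.001],[0,0,0,-0.001],[0,0,0,-0.001],[0,0,0,0],[0,0,0,0]]]'

```text
t: 12.75
eef_pos: [0.5323, 0.0198, 0.0235]
ee_rot: [-3.141, -0.001, -3.109]
force: [-6.9, 1.0, 3.5]
width: 0.0875
gripper_force: 3.0
```

```bash
python3 look.py 6; python3 -c "
from h import *
print(telemetry.get_state()['ee_rot'])"
```

```text
13.0 [0.5323 0.0198 0.0235] [-5.45  1.26  3.88  0.22  2.14 -0.3 ]
[-3.14143459e+00 -1.16325482e-03 -3.10871652e+00]
```

Call:
servo_tool --series '[[[0,0,0,0.001],[0,0,0,0.001],[0,0,0,0.001],[0,0,0,0.001],[0,0,0,0],[0,0,0,0],[0,0,0,0],[0,0,0,0],[0,0,0,0],[0,0,0,0]]]'

```text
t: 13.93
eef_pos: [0.5325, 0.0199, 0.0235]
ee_rot: [-3.142, -0.001, -3.113]
force: [-6.2, 1.1, 3.2]
width: 0.0876
gripper_force: 2.6
```

```bash
python3 look.py 7
```

```text
14.1833 [0.5325 0.0199 0.0235] [-5.09  1.26  3.2   0.2   1.88 -0.26]
```

Call:
servo_tool --series '[[[0,0,0,0.001],[0,0,0,0.001],[0,0,0,0.0005],[0,0,0,0],[0,0,0,0],[0,0,0,0],[0,0,0,0],[0,0,0,0],[0,0,0,0],[0,0,0,0]]]'

```text
t: 15.12
eef_pos: [0.5325, 0.0199, 0.0235]
ee_rot: [-3.141, -0.001, -3.114]
force: [-5.1, -0.1, 3.0]
width: 0.0878
gripper_force: 2.6
```

```bash
python3 look.py 8
```

```text
15.3667 [0.5325 0.0199 0.0235] [-5.39  0.76  3.1   0.35  1.86  0.16]
```

Call:
servo_tool --series '[[[1,0,0,0],[4,0,0,0],[6,0,0,0],[8,0,0,0],[0,0,-10,0],[0,0,-20,0],[0,0,-25,0],[0,0,-25,0],[0,0,-20,0],[0,0,-10,0]]]'

```text
t: 16.3
eef_pos: [0.5153, 0.0199, 0.1373]
ee_rot: [3.14, 0.005, -3.114]
force: [0.1, 0.9, 0.6]
width: 0.0873
gripper_force: 0.0
```

Call:
servo_tool --series '[[[3,-31,0,0],[3,-31,0,0],[3,-31,0,0],[3,-31,0,0],[3,-31,0,0],[3,-31,0,0],[3,-31,0,0],[4,-31,0,0],[4,-31,0,0],[0,0,0,0]]]' --claw -0.5

```text
t: 17.13
eef_pos: [0.4916, -0.264, 0.1334]
ee_rot: [-3.141, -0.001, -3.117]
force: [0.7, -0.2, -0.1]
width: 0.0656
gripper_force: 0.0
```

```bash
cat > lv.py <<'E'
from h import *
s=telemetry.get_state(); print(s["t"],s["eef_pos"],s["ee_rot"],s["width"])
for c in("top","side"):
    eyes.grab_frame(c); r=trace(c,"level_mid"); 
    if r: print(c,r[0]["conf"],fitlevel(c,r[0]["mask"]))
a=save("top","pics/t9.png")[:,:,::-1]; b=save("side","pics/s9.png")[:,:,::-1]
f=cv2.INTER_CUBIC
cv2.imwrite("pics/c9.png",np.vstack([cv2.resize(a[190:290,170:370],(800,400),interpolation=f),np.hstack([cv2.resize(x,(400,200),interpolation=f) for x in (b[175:215,320:400],b[260:300,330:410])])]))
E
python3 lv.py
```

```text
17.1333 [ 0.49164985 -0.26401514  0.13340054] [-3.14099945e+00 -6.27939293e-04 -3.11716342e+00] 0.06561941433580051
top 0.85 (((0.5587457418441772, 0.11647125333547592), (0.044409528374671936, 0.18901251256465912), 1.5473018884658813), 2052)
side 0.79 (((0.5635561943054199, -0.012726694345474243), (0.043819695711135864, 0.3084351718425751), 0.8787539005279541), 1711)
```

View pics/c9.png

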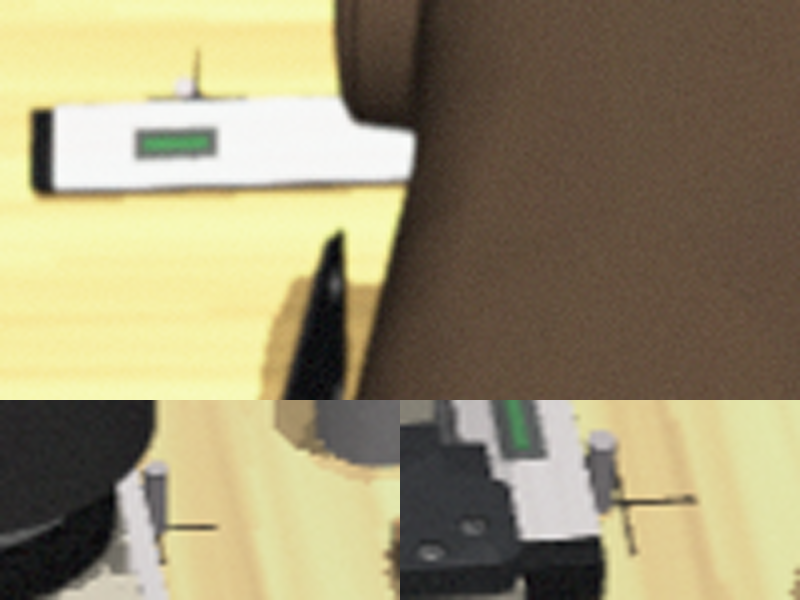

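The level edge lies against both pins, visible at (185,95) in the top part and in both lower crops. The level middle is about (0.562, 0.031). Next I'll fetch the weight.

Call:
servo_tool --series '[[[2,2.5,5,0],[2,2,15,0],[0,0,18,0],[0,0,18,0],[0,0,16,0],[0,0,14,0],[0,0,10,0],[0,0,6,0],[0,0,4,0],[0,0,0,0]]]'

```text
t: 18.27
eef_pos: [0.4883, -0.2555, 0.0271]
ee_rot: [3.141, -0.001, -3.114]
force: [0.9, -0.1, 0.2]
width: 0.0659
gripper_force: 0.0
```

Call:
servo_tool --series '[[[0,0,0,0],[0,0,0,0],[0,0,0,0],[0,0,0,0],[0,0,0,0],[0,0,0,0],[0,0,0,0],[0,0,0,0],[0,0,0,0],[0,0,0,0]]]' --claw 0.4 --grip_force 25

```text
t: 19.1
eef_pos: [0.489, -0.2561, 0.0282]
ee_rot: [-3.141, 0.001, -3.114]
force: [-0.1, -1.9, 6.1]
width: 0.0416
gripper_force: 25.0
```

Call:
servo_tool --series '[[[0,0,-3,0],[0,0,-6,0],[0,0,-12,0],[0,0,-15,0],[0,0,-15,0],[0,0,-15,0],[0,0,-12,0],[0,0,-8,0],[0,0,-4,0],[0,0,0,0]]]'

```text
t: 19.93
eef_pos: [0.4885, -0.2556, 0.1181]
ee_rot: [3.141, 0.001, -3.114]
force: [-0.2, 0.2, -5.2]
width: 0.0419
gripper_force: 25.0
```

Call:
servo_tool --series '[[[-3,10,0,0],[-5,20,0,0],[-7,25,0,0],[-8,25,0,0],[-8,25,0,0],[-8,25,0,0],[-8,25,0,0],[-7,25,0,0],[-6,20,0,0],[-3,10,0,0]]]'

```text
t: 20.77
eef_pos: [0.5457, -0.0416, 0.1165]
ee_rot: [3.142, -0.001, -3.113]
force: [0.3, -0.8, -4.3]
width: 0.0415
gripper_force: 25.0
```

Call:
servo_tool --series '[[[-3,10,0,0],[-4,20,0,0],[-4,20,0,0],[-4,15,0,0],[-2,7,0,0],[-1,3,0,0],[0,0,0,0],[0,0,0,0],[0,0,0,0],[0,0,0,0]]]'

```text
t: 21.6
eef_pos: [0.5614, 0.0306, 0.1176]
ee_rot: [-3.142, -0.0, -3.115]
force: [0.4, -0.8, -4.0]
width: 0.0417
gripper_force: 25.0
```

Call:
servo_tool --series '[[[0,0,4,0],[0,0,10,0],[0,0,12,0],[0,0,12,0],[0,0,10,0],[0,0,8,0],[0,0,5,0],[0,0,3,0],[0,0,2,0],[0,0,0,0]]]'

```text
t: 22.43
eef_pos: [0.5617, 0.0313, 0.0514]
ee_rot: [-3.141, -0.0, -3.114]
force: [0.4, 0.2, -4.7]
width: 0.0415
gripper_force: 25.0
```

Call:
servo_tool --series '[[[0,0,0.3,0],[0,0,0.3,0],[0,0,0.3,0],[0,0,0.3,0],[0,0,0.3,0],[0,0,0.3,0],[0,0,0.3,0],[0,0,0.3,0],[0,0,0.2,0],[0,0,0,0]]]'

```text
t: 23.27
eef_pos: [0.5616, 0.0313, 0.0489]
ee_rot: [-3.142, -0.0, -3.114]
force: [0.1, -0.3, -4.3]
width: 0.0416
gripper_force: 25.0
```

```bash
sed -i 's/t9/t10/;s/s9/s10/;s/c9/c10/' lv.py; python3 lv.py; python3 -c "
from h import *
print(telemetry.get_state()['force'])"
```

```text
23.2667 [0.56159717 0.03132755 0.04888368] [-3.14157630e+00 -1.31683221e-04 -3.11431889e+00] 0.04164299362942032
top 0.66 (((0.5592232942581177, 0.03158220648765564), (0.04454793408513069, 0.35856714844703674), 1.59000563621521), 1467)
side 0.72 (((0.5653364062309265, -0.07422567903995514), (0.043569132685661316, 0.18896247446537018), 1.5513818264007568), 1786)
[ 0.30536867 -0.14235565 -4.79197199]
```

Call:
servo_tool --series '[[[0,0,0.1,0],[0,0,0.1,0],[0,0,0.1,0],[0,0,0.1,0],[0,0,0.1,0],[0,0,0.1,0],[0,0,0.1,0],[0,0,0.1,0],[0,0,0.1,0],[0,0,0,0]]]'

```text
t: 24.4
eef_pos: [0.5616, 0.0313, 0.0483]
ee_rot: [-3.142, 0.0, -3.114]
force: [-1.6, 0.5, 0.3]
width: 0.0411
gripper_force: 25.0
```

Call:
servo_tool --series '[[[0,0,0.1,0],[0,0,0.1,0],[0,0,0.1,0],[0,0,0.1,0],[0,0,0.1,0],[0,0,0,0],[0,0,0,0],[0,0,0,0],[0,0,0,0],[0,0,0,0]]]'

```text
t: 25.23
eef_pos: [0.5617, 0.0313, 0.0482]
ee_rot: [-3.142, 0.0, -3.114]
force: [-4.4, 1.3, 6.9]
width: 0.0414
gripper_force: 25.0
```

Landed. I'll relieve the press slightly and then release.

Call:
servo_tool --series '[[[0,0,-0.2,0],[0,0,-0.2,0],[0,0,-0.1,0],[0,0,0,0],[0,0,0,0],[0,0,0,0],[0,0,0,0],[0,0,0,0],[0,0,0,0],[0,0,0,0]]]'

```text
t: 26.07
eef_pos: [0.5616, 0.0313, 0.0482]
ee_rot: [-3.142, -0.0, -3.114]
force: [-3.6, 0.8, 5.4]
width: 0.0413
gripper_force: 25.0
```

Call:
servo_tool --series '[[[0,0,0,0],[0,0,0,0],[0,0,0,0],[0,0,0,0],[0,0,0,0],[0,0,0,0],[0,0,0,0],[0,0,0,0],[0,0,0,0],[0,0,0,0]]]' --claw -0.5

```text
t: 26.9
eef_pos: [0.5617, 0.0313, 0.0481]
ee_rot: [-3.142, 0.0, -3.114]
force: [0.2, -0.4, 0.8]
width: 0.0659
gripper_force: 0.0
```

Call:
servo_tool --series '[[[0,0,-2,0],[0,0,-5,0],[0,0,-10,0],[0,0,-15,0],[0,0,-20,0],[0,0,-25,0],[0,0,-25,0],[0,0,-25,0],[0,0,-20,0],[0,0,-10,0]]]'

```text
t: 27.73
eef_pos: [0.5628, 0.0315, 0.2093]
ee_rot: [3.14, 0.005, -3.114]
force: [0.7, 0.5, 0.1]
width: 0.0654
gripper_force: 0.0
```

Call:
servo_tool --series '[[[0,-30,0,0],[0,-40,0,0],[0,-40,0,0],[0,-40,0,0],[0,-40,0,0],[0,-40,0,0],[0,-40,0,0],[0,-40,0,0],[0,-30,0,0],[0,-10,0,0]]]'

```text
t: 28.57
eef_pos: [0.5703, -0.3224, 0.2045]
ee_rot: [-3.141, -0.001, -3.117]
force: [0.0, 1.0, 1.0]
width: 0.066
gripper_force: 0.0
```

```bash
sed -i 's/t10/t11/;s/s10/s11/;s/c10/c11/' lv.py; python3 lv.py; python3 -c "
from h import *
for n in ('jar','tape','tin','offcut'):
  eyes.grab_frame('top'); print(n,[x['position'] for x in recognise('top',n)[:1]])"
```

```text
28.5667 [ 0.57032504 -0.32241066  0.20452963] [-3.14133535e+00 -1.17143098e-03 -3.11732761e+00] 0.06596313200455459
top 0.8 (((0.5589267611503601, 0.07639975845813751), (0.04276517033576965, 0.26929667592048645), 1.5789633989334106), 2395)
side 0.98 (((0.5584859848022461, 0.019972309470176697), (0.03771796450018883, 0.37800055742263794), 1.4863203763961792), 1629)
jar [[0.5014, 0.2933, 0.0928]]
tape []
tin [[0.6921, 0.207, 0.0647]]
offcut [[0.6948, 0.0526, 0.0346]]
```

View pics/c11.png

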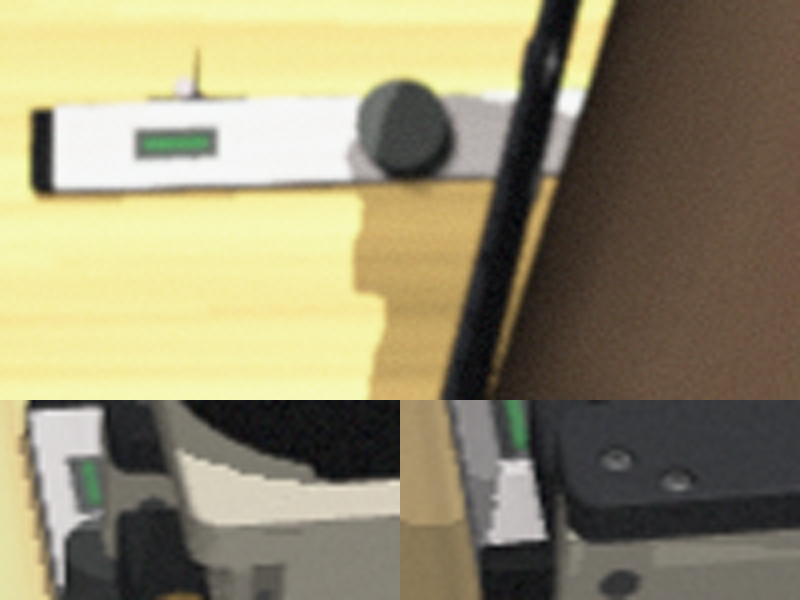

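The weight stands upright mid-level and the left pin is touching. I'll clear the arm for one last look at the right pin.

Call:
servo_tool --series '[[[20,-20,0,0],[25,-25,0,0],[25,-25,0,0],[25,-25,0,0],[25,-25,0,0],[25,-25,0,0],[25,-25,0,0],[20,-20,0,0],[10,-10,0,0],[0,0,0,0]]]'

```text
t: 30.1
eef_pos: [0.3745, -0.5257, 0.2049]
ee_rot: [3.142, -0.0, -3.117]
force: [-0.1, 0.5, -0.5]
width: 0.0653
gripper_force: 0.0
```

```bash
sed -i 's/t11/t12/;s/s11/s12/;s/c11/c12/' lv.py; python3 lv.py
```

```text
30.1 [ 0.37454732 -0.52571624  0.20489385] [ 3.14155769e+00 -4.68474535e-04 -3.11737589e+00] 0.06532745858392641
top 0.84 (((0.5605396032333374, 0.03266856074333191), (0.04744655638933182, 0.36048784852027893), 1.610486388206482), 3890)
side 0.69 (((0.5618674159049988, 0.020317867398262024), (0.04504755511879921, 0.3782939910888672), 1.8349212408065796), 2450)
```

View pics/c12.png

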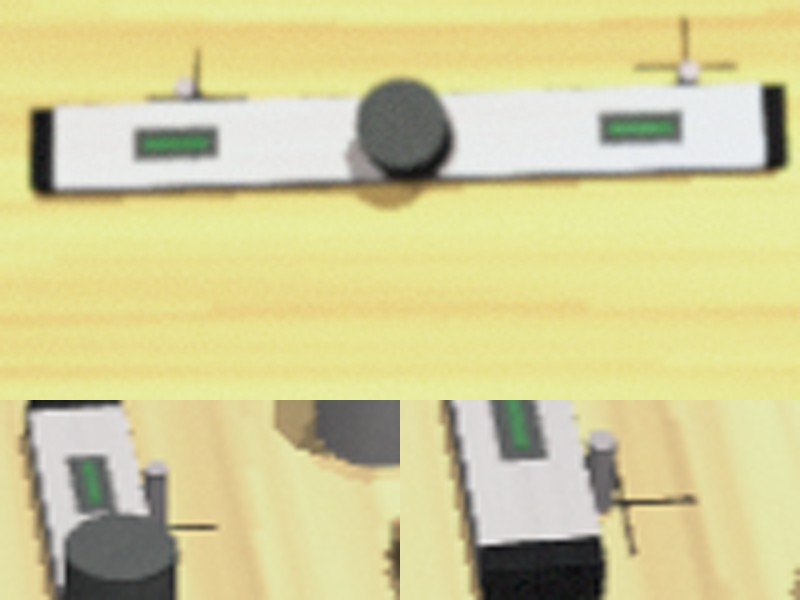

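The level touches both pins, at (186,92) and (688,75), with the weight upright in its middle at (403,128). I'm handing it in.

```bash
python3 -c "
from station import ticket
print(ticket.job_done())"
```

```text
the job is handed in; nothing more can be done
None
```

The job is handed in at about 30 s: the level's edge rests against both pins, judged by feel and in the pictures, the weight stands upright on its middle, and I saw nothing else disturbed (the tape was not re-detected in the final check).

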